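Put returned spare parts back into their picking bins

ROBOT

A 6-joint arm with a two-finger parallel gripper is mounted at the origin on the work surface. World frame = base frame: x ahead of the robot, y to its left, z up, the work surface at z = 0. Lengths are in m, angles in rad, forces in N, time in s.
With the tool pointing down it reaches from about 0.25 to 0.725 m from the base axis. Payload 4 kg.
Tool frame: the origin (TCP) lies midway between the tips of the shut fingers; the grasp point (between the pads) lies bot.tcp_to_grasp behind it (bot.tcp_to_grasp is the distance from the TCP to the grasp point, in m); z points along the fingers, y is the line along which they close (so a half turn about z gives the same grasp; the last joint's range is limited). The gripper opens to 85 mm and grips with 20 to 120 N. Pads are 22 mm wide; open, the fingers measure 114 mm over their backs; the gripper's body (76 mm by 85 mm) begins 54 mm behind the grasp point. The pads swing forward as they close: fully open they stand 13 mm farther back than shut.
Start: joints at [1.171, 0.241, 0.005, 1.335, 0, 1.571], TCP at [0.195, 0.461, 0.231] pointing down, gripper open.
Joint ranges: [-2.72, 2.72], [-1.05, 1.87], [-1.09, 1.28], [-1.99, 2.15], [-1.42, 1.44], [-3.14, 3.14]. Speed limits (rad/s): [2.79, 2.79, 3.14, 3.14, 3.14, 3.14].

INTERFACE

Orientations are given as a unit quaternion [x, y, z, w].
In Python, from workcell import readout, camera, bot gives the robot as it stands. The module is installed in compiled form; this text tells all that it offers.
- The arm moves only by the tool jog_arm, never from a script. Its argument "motion" is a list of rows, each an object of numbers: "x", "y", "z": the shift along the tool's x, y, z in mm; "spin": the turn about the tool's z in degrees; "fingers": the closure, from -1 (fully open) to 1 (shut). A call has 1 to 8 rows; each row is the pose to reach, as a shift and turn from the pose commanded when the call began, along the tool's axes at that moment; what a row does not reach only later rows make up. A row lasts 1/8 s, in which the tool goes at most 62.5 mm and 10.7 degrees, less where a joint would pass 70% of its speed; a pose out of reach is approached as far as the arm can. A call with a gripper value outside its range is refused whole. The fingers move at their own pace and stop on an object; the grip force is fixed at half the most. Time passes only in rows, so rows that repeat a pose let the fingers close. It gives the time, the measured TCP pose, the force, the opening and the grip force at its end, in the units of the state.
- readout.get_obs(): the state, without advancing time (a new reading comes with each control period).
- camera(name): name is "side" or "top" or "wrist"; returns a dict with "pixels" (384x512x3 uint8, red, green, blue), "K" (3x3 intrinsics, pixels), "rvec" (rotation vector, rad) and "tvec" (3), from world to camera coordinates, as OpenCV has them. Camera axes: x right, y down, z forward; pixel columns grow to the right and rows downward; lengths in m; the calibration is good to about 2 mm. A picture is of the moment at which its call begins. There is no depth.
- bot.job_done(): hands the job in; it is judged then, once.
The state is a dict: "clock": time; "joint_pos": joint angles; "joint_vel": joint speeds; "tau": joint torques, N m; "eef_pos": TCP position; "tool_rot": TCP orientation; "ft_force": force on the tool from outside, world axes, zero at the start; "ft_torque": the same for the moment, N m; "grip_width": finger opening in m; "grasp_force": force on a finger pad.
Only numpy, scipy, OpenCV 4.12 (cv2) and the standard library are available. Lean on these libraries where they do the work, as an engineer would, in place of code of your own. Each camera call takes 0.05 s, during which the arm holds its last target. There are 200 camera calls.

TASK

Put the four returned parts in the light grey tray back into stock: each goes into the blue bin that already holds its own kind, in the empty bay at the front of the bin. Set each one down gently, flat on the bay's floor and the same way up as it lies in the tray (do not drop it), and leave the tape roll and the barcode scanner where they are.

Things in the scene. Friction and masses are not known exactly. Their poses are not given: they have to be found in the camera images.
- bearing_mid (a point): ball bearing, loose, lying flat: steel ring with a red seal, 47 mm outside diameter, 20 mm bore, 14 mm high, 0.1 kg; lies in the light grey returns tray (floor 3 mm, lip 12 mm above the bench), 35 mm or more from the next part. The point is its centre, 7 mm above its underside; z is its axis, up. Take it across the outside, any way round
- capnut_mid (a point): brass domed cap nut, loose, dome up: hexagon 32 mm across flats, 37 mm across corners, 18 mm high, above it a dome 28 mm across, 34 mm high in all, 0.13 kg; lies in the light grey returns tray (floor 3 mm, lip 12 mm above the bench), 35 mm or more from the next part. The point is its centre, 17 mm above its underside; z is up; its x axis is square to one pair of flats
- contactor_mid (a point): white electrical contactor with black screw terminals on two sides, loose, upright: 45 mm along its x by 52 mm along its y, 44 mm high (the 52 mm length only up to 28 mm, above that 32 mm), 0.24 kg; lies in the light grey returns tray (floor 3 mm, lip 12 mm above the bench), 35 mm or more from the next part. The point is its centre, 22 mm above its underside; z is up
- buffer_mid (a point): black rubber machine mount, loose, stud up: body 40 mm across and 26 mm high, on top a 25 mm steel washer and a 10 mm steel stud, 44 mm high in all, 0.09 kg; lies in the light grey returns tray (floor 3 mm, lip 12 mm above the bench), 35 mm or more from the next part. The point is its centre, 22 mm above its underside; z is its axis, up. Take it across the rubber body, any way round
- bearing_bay (a point): centre of the floor of the empty front bay, 88 mm long (x) by 124 mm wide (y), of the blue bin with ball bearings fixed behind its divider. x points to the bin's rear, away from the robot; z up, floor 3 mm above the bench. Heights above the bench: front wall 30 mm, side walls 50 mm, grey divider 40 mm, stock 48 mm. The bin stands fast, 160 by 130 mm, walls 3 mm, in a row of four
- capnut_bay (a point): centre of the floor of the empty front bay, 88 mm long (x) by 124 mm wide (y), of the blue bin with brass domed cap nuts fixed behind its divider. x points to the bin's rear, away from the robot; z up, floor 3 mm above the bench. Heights above the bench: front wall 30 mm, side walls 50 mm, grey divider 40 mm, stock 48 mm. The bin stands fast, 160 by 130 mm, walls 3 mm, in a row of four
- contactor_bay (a point): centre of the floor of the empty front bay, 88 mm long (x) by 124 mm wide (y), of the blue bin with white contactors fixed behind its divider. x points to the bin's rear, away from the robot; z up, floor 3 mm above the bench. Heights above the bench: front wall 30 mm, side walls 50 mm, grey divider 40 mm, stock 48 mm. The bin stands fast, 160 by 130 mm, walls 3 mm, in a row of four
- buffer_bay (a point): centre of the floor of the empty front bay, 88 mm long (x) by 124 mm wide (y), of the blue bin with black rubber mounts with studs fixed behind its divider. x points to the bin's rear, away from the robot; z up, floor 3 mm above the bench. Heights above the bench: front wall 30 mm, side walls 50 mm, grey divider 40 mm, stock 48 mm. The bin stands fast, 160 by 130 mm, walls 3 mm, in a row of four
- tape_mid (a point): bystander: roll of brown packing tape lying flat, loose, 104 mm in diameter, 48 mm high; the point is its centre, half-way up
- scanner_mid (a point): bystander: black and yellow hand-held barcode scanner lying on its side, loose, 46 mm high; the point is in the middle of its head (about 95 by 68 mm), half-way up; the handle reaches 130 mm from it, towards its -y
Not all that is in view belongs to the job. Of the things that look like the part that bears bearing_mid, the smallest one is meant.

How it is judged:
By the outcome, as a careful person would: the job done as asked, in the order asked, and still so for the second after the job is handed in, with the robot touching nothing.
It also fails if it takes over 93 s, if anything falls off the work surface, if the arm or the gripper's body presses on something with over 40 N, if the wrist force passes 120 N, or if a joint passes its speed limit or range.

## Working session

There is one attempt and no reset: what is moved stays moved. The work goes in short steps, Python scripts to look and compute and a tool call to move; the robot and the scene stay as the last step left them, time stands still between calls to the robot, and variables do not carry over. Pictures are saved under pics/ and viewed, at most 14 in all, crops included, and the job is handed in when it is done.

Besides the shell and the picture viewer there is one more tool, called after "Request:" as name(argument=value, ...), one argument or row to a line, values as JSON. jog_arm: Moves the arm, as the interface text tells. Its arguments: {"type":"object","properties":{"motion":{"type":"array"}},"required":["motion"]}

```bash
mkdir -p pics
cat > h.py <<'E'
import numpy as np, cv2
from workcell import readout, camera, bot
def shot(name,fn):
    c=camera(name); cv2.imwrite('pics/'+fn,c['pixels'][:,:,::-1]); 
    np.savez('pics/'+fn+'.npz',**{k:np.array(c[k]) for k in c}); return c
def load(fn): return np.load('pics/'+fn+'.npz')
def ray(c,uv,z):
    R=cv2.Rodrigues(np.array(c['rvec'],float))[0]; t=np.array(c['tvec'],float).ravel()
    d=R.T@np.linalg.inv(c['K'])@np.array([uv[0],uv[1],1.]); o=-R.T@t
    return o+d*(z-o[2])/d[2]
def proj(c,p): return cv2.projectPoints(np.array(p,float).reshape(-1,1,3),np.array(c['rvec'],float),np.array(c['tvec'],float),np.array(c['K'],float),None)[0].reshape(-1,2)
E
python3 - <<'E'
from h import *
for n in ('top','side'):
    c=shot(n,n+'0.png')
    R=cv2.Rodrigues(np.array(c['rvec'],float))[0]; print(n,(-R.T@np.array(c['tvec']).ravel()).round(3),R.round(2).tolist(),c['K'][0][0])
o=readout.get_obs(); print(o['eef_pos'],o['tool_rot'],bot.tcp_to_grasp,o['clock'],o['grip_width'])
E
```

```text
top [ 0.373 -0.012  1.215] [[0.02, -1.0, -0.01], [-1.0, -0.02, -0.07], [0.06, 0.01, -1.0]] 350.1106959253064
side [-0.205 -0.821  0.802] [[0.77, -0.63, -0.02], [-0.38, -0.44, -0.81], [0.5, 0.64, -0.58]] 430.3537945193236
[0.19437683 0.46004622 0.23047949] [ 1.98573352e-01  9.80085549e-01 -9.46710290e-04 -2.11453444e-04] 0.0187 0.1 0.08541573193546467
```

View pics/top0.png

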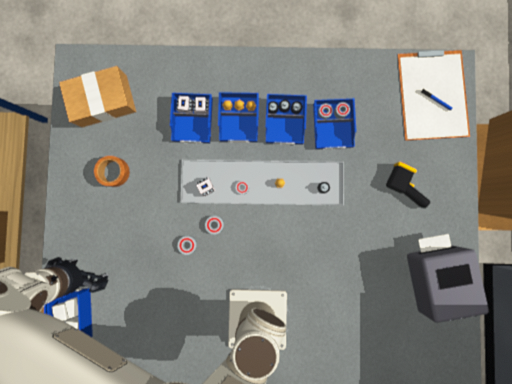

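View pics/side0.png

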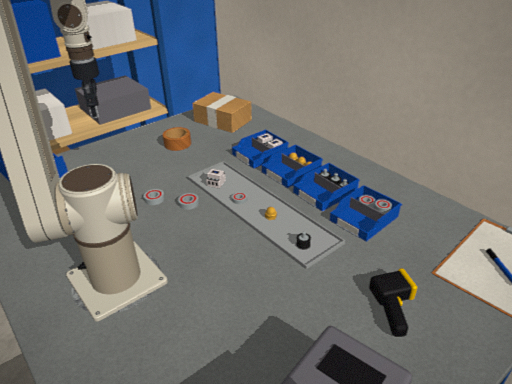

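Candidates for the bearing in the top view are (242,187) in the tray, the larger (214,225) and (187,245) on the bench, and the fixed stock at (325,110) and (343,110). I take (242,187), the smallest. For the other parts: contactor (205,186), not the stock at (184,103)/(201,103). Cap nut (280,183), not the stock at (228–250,104). Buffer (323,187), not the stock at (275–297,106). One close crop should confirm this.

Run:
```python
from h import *
im=cv2.imread('pics/top0.png')[85:215,165:365]
cv2.imwrite('pics/crop1.png',cv2.resize(im,None,fx=4,fy=4,interpolation=cv2.INTER_CUBIC))
c=load('top0.png')
for n,uv,z in [('contactor',(205,186),.025),('bearing',(242,187.5),.017),('cap',(280,183.5),.02),('buf',(323,188),.025),('b2',(214,225),.01),('b3',(187,245),.01),('tape',(111,171),.048),('scanner',(402,180),.046)]:
    print(n,ray(c,uv,z).round(3))
```

```text
contactor [0.443 0.188 0.025]
bearing [0.441 0.062 0.017]
cap [ 0.458 -0.068  0.02 ]
buf [ 0.445 -0.214  0.025]
b2 [0.311 0.155 0.01 ]
b3 [0.241 0.246 0.01 ]
tape [0.486 0.503 0.048]
scanner [ 0.476 -0.472  0.046]
```

View pics/crop1.png

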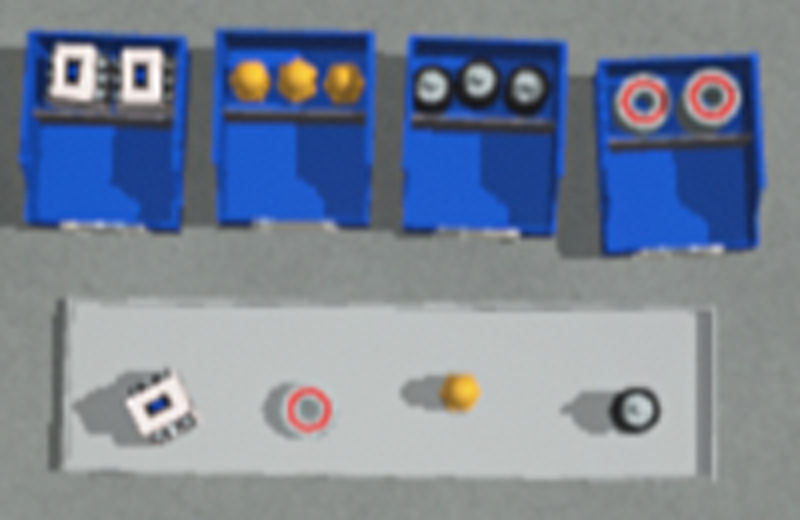

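The crop (4x, origin (165,85)) shows the contactor at (160,405), turned about 30°. The bearing is at (308,409), the cap nut at (460,392) and the buffer at (635,410). The bins from left to right hold contactors, cap nuts, rubber mounts and bearings. Next I measure the bays and work out the first move.

```bash
cat >> h.py <<'E'
def pose():
    from scipy.spatial.transform import Rotation as Ro
    o=readout.get_obs(); return np.array(o['eef_pos']),Ro.from_quat(o['tool_rot']).as_matrix(),o
def go(x,y,z,yaw=None):
    "jog needed; yaw = wanted world direction (deg) of tool y, mod 180"
    p,R,o=pose(); d=R.T@(np.array([x,y,z])-p)*1e3
    a=np.degrees(np.arctan2(R[1,1],R[0,1])); s=0
    if yaw is not None: s=-(((yaw-a)+90)%180-90)
    print('at',p.round(4),'yaw',a.round(1),'w',round(o['grip_width'],4),'F',np.round(o['ft_force'],1),'t',round(o['clock'],2),'| jog',d.round(1),'spin',round(s,1),'j6',round(o['joint_pos'][5],2))
E
python3 - <<'E'
from h import *
c=load('top0.png')
B={'contactor':[(28,33),(187,38),(183,231),(26,228)],'cap':[(217,30),(375,33),(371,230),(216,226)],'buf':[(410,37),(568,41),(555,235),(403,233)],'bear':[(597,60),(757,55),(757,249),(604,253)]}
for n,q in B.items():
    P=[ray(c,(165+u/4-.375,85+v/4-.375),z) for (u,v),z in zip(q,(.05,.05,.03,.03))]
    P=np.array(P)[:,:2]; r=(P[0]+P[1])/2; f=(P[2]+P[3])/2; L=np.linalg.norm(r-f); ax=(r-f)/L
    w=P[1]-P[0]; wf=P[2]-P[3]
    m=(r+f)/2-ax*.033
    print(n,'L',L.round(3),'W',np.linalg.norm(w).round(3),np.linalg.norm(wf).round(3),'yaw x',np.degrees(np.arctan2(ax[1],ax[0])).round(1),'from w',np.degrees(np.arctan2(w[0],-w[1])).round(1),np.degrees(np.arctan2(wf[0],-wf[1])).round(1),'bay',m.round(3))
go(.40,.06,.36,90)
E
```

```text
contactor L 0.163 W 0.136 0.135 yaw x -0.4 from w -0.8 0.0 bay [0.642 0.241]
cap L 0.165 W 0.134 0.133 yaw x 0.2 from w -0.1 -0.4 bay [0.647 0.079]
buf L 0.163 W 0.134 0.13 yaw x -1.6 from w -0.5 0.4 bay [ 0.644 -0.081]
bear L 0.162 W 0.135 0.13 yaw x 2.9 from w 2.9 2.6 bay [ 0.632 -0.249]
at [0.1944 0.46   0.2305] yaw 67.1 w 0.0854 F [-0.5  0.1 -0.7] t 0.1 | jog [-345.1 -288.7 -129. ] spin -22.9 j6 1.57
```

Request:
jog_arm(
  motion=[
    {"x": -345, "y": -289, "z": -129, "spin": -23},
    {"x": -345, "y": -289, "z": -129, "spin": -23},
    {"x": -345, "y": -289, "z": -129, "spin": -23},
    {"x": -345, "y": -289, "z": -129, "spin": -23},
    {"x": -345, "y": -289, "z": -129, "spin": -23},
    {"x": -345, "y": -289, "z": -129, "spin": -23},
    {"x": -345, "y": -289, "z": -129, "spin": -23},
    {"x": -345, "y": -289, "z": -129, "spin": -23},
  ],
)

```text
validation failed for argument at $.mo...
```

Run:
```python
from h import *
go(.40,.06,.36,90)
c=shot('wrist','w1.png')
R=cv2.Rodrigues(np.array(c['rvec'],float))[0]; print((-R.T@np.array(c['tvec']).ravel()).round(3),R.round(2).tolist(),c['K'][0][0])
for p in [(.443,.188,.025),(.441,.062,.017),(.458,-.068,.02),(.445,-.214,.025)]: print(proj(c,p))
```

```text
at [0.1944 0.46   0.2305] yaw 67.1 w 0.0854 F [-0.5  0.1 -0.7] t 0.1 | jog [-345.1 -288.7 -129. ] spin -22.9 j6 1.57
[0.131 0.486 0.373] [[0.39, 0.92, -0.0], [0.89, -0.37, 0.27], [0.25, -0.11, -0.96]] 282.4758809018206
[[156.72585578 374.52074406]]
[[ 90.32772009 392.32935431]]
[[ 29.26584685 423.56533174]]
[[-47.67973385 445.46327904]]
```

View pics/w1.png

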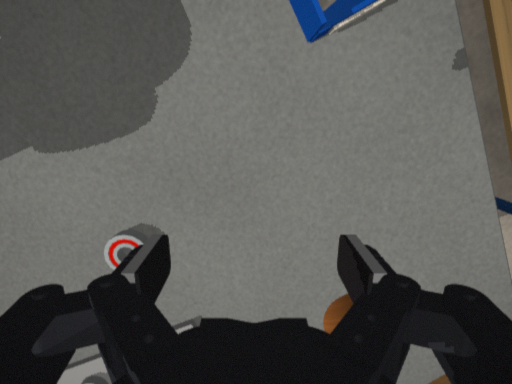

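The move was refused and nothing moved. The wrist view shows only a bench bearing at (123,252) and the bench, because the tool is still at the start. The likely cause is that rows need all keys, so I'll try that.

Request:
jog_arm(
  motion=[
    {"x": -345, "y": -289, "z": -129, "spin": -23, "fingers": -1},
  ],
)

```text
clock: 0.28
eef_pos: [0.2201, 0.4101, 0.2459]
tool_rot: [0.105, 0.994, -0.001, -0.001]
ft_force: [1.6, -0.2, 1.0]
grip_width: 0.0855
grasp_force: 0.0
```

Run:
```python
from h import *
go(.40,.06,.36,90)
```

```text
at [0.2201 0.4101 0.2459] yaw 77.9 w 0.0855 F [ 1.6 -0.2  1. ] t 0.28 | jog [-248.9 -305.1 -113.4] spin -12.1 j6 1.29
```

Request:
jog_arm(
  motion=[
    {"x": -249, "y": -305, "z": -113, "spin": -12, "fingers": -1},
    {"x": -249, "y": -305, "z": -113, "spin": -12, "fingers": -1},
    {"x": -249, "y": -305, "z": -113, "spin": -12, "fingers": -1},
    {"x": -249, "y": -305, "z": -113, "spin": -12, "fingers": -1},
    {"x": -249, "y": -305, "z": -113, "spin": -12, "fingers": -1},
    {"x": -249, "y": -305, "z": -113, "spin": -12, "fingers": -1},
    {"x": -249, "y": -305, "z": -113, "spin": -12, "fingers": -1},
    {"x": -249, "y": -305, "z": -113, "spin": -12, "fingers": -1},
  ],
)

```text
clock: 1.27
eef_pos: [0.3985, 0.0554, 0.3612]
tool_rot: [0.008, 1.0, -0.0, 0.0]
ft_force: [0.3, -0.2, -0.9]
grip_width: 0.0855
grasp_force: 0.0
```

Run:
```python
from h import *
go(.40,.06,.36,90)
c=shot('wrist','w2.png')
for p in [(.443,.188,.025),(.441,.062,.017),(.458,-.068,.02),(.445,-.214,.025)]: print(proj(c,p))
```

```text
at [0.3985 0.0554 0.3612] yaw 89.1 w 0.0855 F [ 0.3 -0.2 -0.9] t 1.27 | jog [-1.4  4.7  1.2] spin -0.9 j6 0.15
[[330.67965848 175.19327555]]
[[258.15744732 174.14471599]]
[[185.05214956 184.98725523]]
[[100.32631744 179.81419666]]
```

View pics/w2.png

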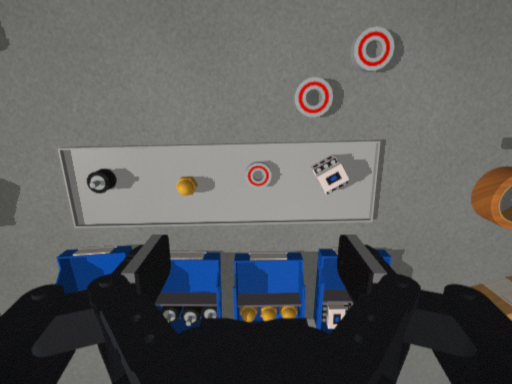

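The wrist view agrees with the top estimates: contactor (331,175), bearing (258,175), cap nut (186,186), buffer (101,180). The two bench bearings at (314,97) and (374,47) are clearly larger. I'll hover over the bearing for a closer fix.

Request:
jog_arm(
  motion=[
    {"x": -12, "y": 6, "z": 62, "spin": -1, "fingers": -0.5},
    {"x": -24, "y": 6, "z": 120, "spin": -1, "fingers": -0.5},
    {"x": -36, "y": 6, "z": 180, "spin": -1, "fingers": -0.5},
    {"x": -42, "y": 6, "z": 220, "spin": -1, "fingers": -0.5},
    {"x": -42, "y": 6, "z": 240, "spin": -1, "fingers": -0.5},
    {"x": -42, "y": 6, "z": 240, "spin": -1, "fingers": -0.5},
  ],
)

```text
clock: 2.08
eef_pos: [0.4369, 0.0639, 0.1189]
tool_rot: [-0.004, 1.0, -0.0, -0.003]
ft_force: [0.3, -0.9, 0.7]
grip_width: 0.064
grasp_force: 0.0
```

```bash
cat >> h.py <<'E'
def blobs(c,kind,z,n=3):
    im=np.array(c['pixels']); h=cv2.cvtColor(im,cv2.COLOR_RGB2HSV).astype(int); H,S,V=h[...,0],h[...,1],h[...,2]
    m={'red':((H<8)|(H>172))&(S>140)&(V>90),'brass':(H>12)&(H<32)&(S>120)&(V>90),'white':(S<40)&(V>215),'black':(V<55)}[kind]
    m=cv2.morphologyEx(m.astype(np.uint8),cv2.MORPH_CLOSE,np.ones((5,5)))
    cs=sorted(cv2.findContours(m,cv2.RETR_EXTERNAL,cv2.CHAIN_APPROX_NONE)[0],key=cv2.contourArea)[::-1][:n]
    for k in cs:
        (u,v),r=cv2.minEnclosingCircle(k); P=ray(c,(u,v),z); rr=np.linalg.norm(ray(c,(u+r,v),z)-P)
        W=np.array([ray(c,q[0],z)[:2] for q in k],np.float32); b=cv2.minAreaRect(W*1000)
        print(kind,'px',round(u),round(v),'P',P.round(4),'d mm',round(2e3*rr,1),'rect',np.round(b[0],1),np.round(b[1],1),round(b[2],1))
    return cs
E
python3 - <<'E'
from h import *
c=shot('wrist','w3.png'); blobs(c,'red',.017)
go(.441,.062,.02,90); print('tcp px',proj(c,pose()[0]))
blobs(load('w2.png'),'red',.017)
E
```

```text
red px 370 36 P [0.3111 0.1526 0.017 ] d mm 57.5 rect [312.7 154.1] [49.9 49.6] 65.9
red px 252 196 P [0.4432 0.0614 0.017 ] d mm 37.1 rect [443.6  61.2] [36.1 36.3] 46.0
at [0.4382 0.0639 0.1203] yaw 90.5 w 0.0638 F [0.7 0.  0.7] t 2.12 | jog [ -3.   -1.9 100.3] spin 0.5 j6 0.14
tcp px [[255.15837704 242.29071475]]
red px 374 48 P [0.2416 0.2457 0.017 ] d mm 55.1 rect [242.1 245.3] [49.2 47.2] 89.1
red px 314 97 P [0.3131 0.1545 0.017 ] d mm 52.5 rect [313.1 154.2] [48.2 46.8] 89.1
red px 258 175 P [0.4432 0.0615 0.017 ] d mm 36.2 rect [443.2  61.3] [35.7 34.2] 43.9
```

View pics/w3.png

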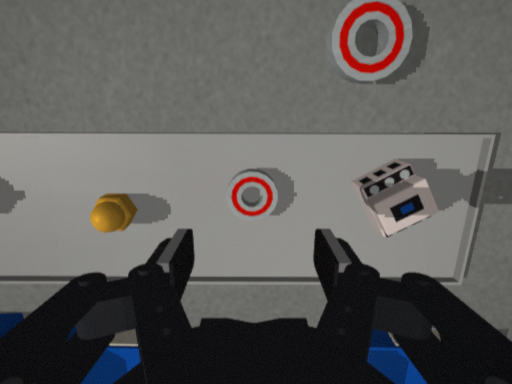

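The view shows the bearing at (252,196), well between the fingers, with the brass nut at (113,213) and the contactor at (395,198). Both measurements put the bearing at (0.4435, 0.0613). I'll descend with the fingers at 64 mm and close.

Request:
jog_arm(
  motion=[
    {"x": -5, "y": -2.5, "z": 50, "spin": 0.5, "fingers": -0.5},
    {"x": -5, "y": -2.5, "z": 85, "spin": 0.5, "fingers": -0.5},
    {"x": -5, "y": -2.5, "z": 105, "spin": 0.5, "fingers": -0.5},
    {"x": -5, "y": -2.5, "z": 115, "spin": 0.5, "fingers": -0.5},
    {"x": -5, "y": -2.5, "z": 115, "spin": 0.5, "fingers": -0.5},
    {"x": -5, "y": -2.5, "z": 115, "spin": 0.5, "fingers": -0.5},
  ],
)

```text
clock: 2.88
eef_pos: [0.4457, 0.0608, 0.0071]
tool_rot: [0.001, 1.0, 0.0, 0.001]
ft_force: [-0.7, 0.7, -0.1]
grip_width: 0.0636
grasp_force: 0.0
```

```bash
python3 -c "
from h import *
go(.4435,.0613,.0045,90)"
```

```text
at [0.4457 0.0608 0.0071] yaw 89.9 w 0.0636 F [-0.7  0.7 -0.1] t 2.88 | jog [2.2 0.5 2.5] spin -0.1 j6 0.14
```

Request:
jog_arm(
  motion=[
    {"x": 1, "y": 0, "z": 2, "spin": 0, "fingers": -0.5},
    {"x": 1, "y": 0, "z": 2, "spin": 0, "fingers": -0.5},
    {"x": 1, "y": 0, "z": 2, "spin": 0, "fingers": 0.3},
    {"x": 1, "y": 0, "z": 2, "spin": 0, "fingers": 0.3},
    {"x": 1, "y": 0, "z": 2, "spin": 0, "fingers": 0.3},
    {"x": 1, "y": 0, "z": 2, "spin": 0, "fingers": 0.3},
  ],
)

```text
clock: 3.62
eef_pos: [0.4437, 0.0606, 0.0048]
tool_rot: [0.001, 1.0, 0.0, 0.0]
ft_force: [-2.6, 0.1, 8.2]
grip_width: 0.0444
grasp_force: 59.8
```

Request:
jog_arm(
  motion=[
    {"x": 1, "y": 0, "z": -3, "spin": 0, "fingers": 0.3},
    {"x": 1, "y": 0, "z": -20, "spin": 0, "fingers": 0.3},
    {"x": 1, "y": 0, "z": -50, "spin": 0, "fingers": 0.3},
    {"x": 1, "y": 0, "z": -75, "spin": 0, "fingers": 0.3},
    {"x": 1, "y": 0, "z": -75, "spin": 0, "fingers": 0.3},
    {"x": 1, "y": 0, "z": -75, "spin": 0, "fingers": 0.3},
  ],
)

```text
clock: 4.38
eef_pos: [0.4418, 0.0603, 0.078]
tool_rot: [0.001, 1.0, -0.0, -0.001]
ft_force: [-0.2, -0.7, -0.8]
grip_width: 0.0443
grasp_force: 61.3
```

Run:
```python
from h import *
go(.632,-.249,.16,93)
a=shot('wrist','w4.png'); b=shot('side','s4.png')
p=pose()[0]; q=proj(b,p)[0].astype(int); print(q)
s=cv2.imread('pics/s4.png')[q[1]-40:q[1]+40,q[0]-50:q[0]+50]
cv2.imwrite('pics/c4.png',np.hstack([cv2.resize(s,(400,320),interpolation=cv2.INTER_CUBIC),cv2.resize(cv2.imread('pics/w4.png'),(400,320))]))
```

```text
at [0.4418 0.0603 0.078 ] yaw 89.9 w 0.0443 F [-0.2 -0.7 -0.8] t 4.38 | jog [-190.8 -309.   -82.1] spin -3.1 j6 0.14
[238 179]
```

View pics/c4.png

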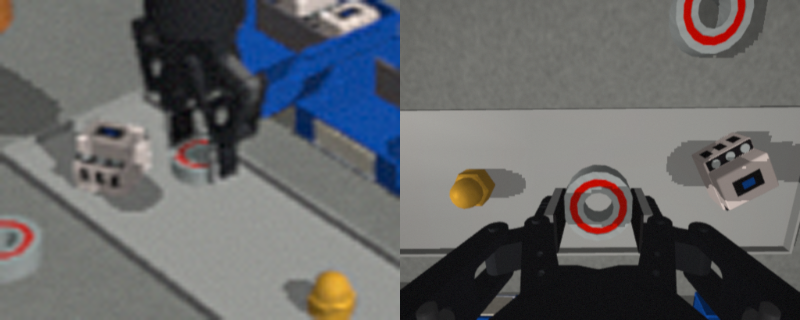

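The bearing is held flat between the pads (right panel, about (598,207)). I'll carry it to the bearing bay.

Request:
jog_arm(
  motion=[
    {"x": -20, "y": -30, "z": -40, "spin": -3, "fingers": 0.3},
    {"x": -50, "y": -80, "z": -55, "spin": -3, "fingers": 0.3},
    {"x": -80, "y": -130, "z": -55, "spin": -3, "fingers": 0.3},
    {"x": -110, "y": -180, "z": -55, "spin": -3, "fingers": 0.3},
    {"x": -140, "y": -230, "z": -55, "spin": -3, "fingers": 0.3},
    {"x": -170, "y": -280, "z": -55, "spin": -3, "fingers": 0.3},
    {"x": -190, "y": -309, "z": -55, "spin": -3, "fingers": 0.3},
    {"x": -190, "y": -309, "z": -55, "spin": -3, "fingers": 0.3},
  ],
)

```text
clock: 5.48
eef_pos: [0.6318, -0.2513, 0.1307]
tool_rot: [-0.024, 1.0, 0.0, -0.001]
ft_force: [0.3, 0.2, -0.7]
grip_width: 0.0446
grasp_force: 61.7
```

Run:
```python
from h import *
go(.632,-.249,.03,92.8)
a=shot('wrist','w5.png')
```

```text
at [ 0.6318 -0.2513  0.1307] yaw 92.7 w 0.0446 F [ 0.3  0.2 -0.7] t 5.47 | jog [ -0.6   2.2 100.7] spin -0.1 j6 -0.43
```

View pics/w5.png

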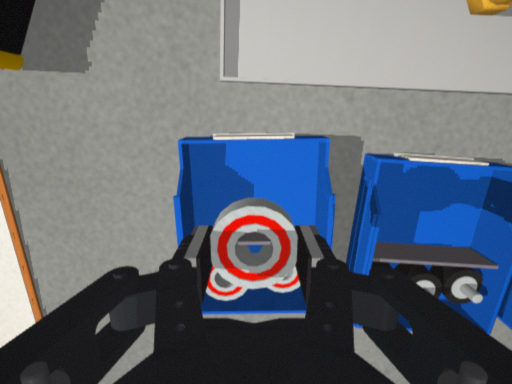

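The bin's front wall top corners are at px (180,139) and (328,137), with the bearing held over the bay. I'll check the bay centre from those corners.

Run:
```python
from h import *
c=load('w5.png')
A=ray(c,(180,139),.03)[:2];B=ray(c,(328,137),.03)[:2]; w=B-A; m=(A+B)/2; print(A,B,np.linalg.norm(w)); n=np.array([w[1],-w[0]])/np.linalg.norm(w); print('bay',m+n*.047,np.degrees(np.arctan2(n[1],n[0])))
```

```text
[ 0.59014342 -0.316918  ] [ 0.5824692 -0.1908456] 0.12630575779044997
bay [ 0.63321948 -0.25102613] 3.4833828783172405
```

Request:
jog_arm(
  motion=[
    {"x": -1, "y": 0.5, "z": 45, "spin": 0, "fingers": 0.3},
    {"x": -1, "y": 0.5, "z": 80, "spin": 0, "fingers": 0.3},
    {"x": -1, "y": 0.5, "z": 105, "spin": 0, "fingers": 0.3},
    {"x": -1, "y": 0.5, "z": 115, "spin": 0, "fingers": 0.3},
    {"x": -1, "y": 0.5, "z": 120, "spin": 0, "fingers": 0.3},
    {"x": -1, "y": 0.5, "z": 122, "spin": 0, "fingers": 0.3},
    {"x": -1, "y": 0.5, "z": 122, "spin": 0, "fingers": 0.3},
    {"x": -1, "y": 0.5, "z": 122, "spin": 0, "fingers": 0.3},
  ],
)

```text
clock: 6.52
eef_pos: [0.6334, -0.2486, 0.0129]
tool_rot: [-0.025, 1.0, -0.0, 0.001]
ft_force: [-0.3, 1.2, -2.2]
grip_width: 0.0439
grasp_force: 61.7
```

Request:
jog_arm(
  motion=[
    {"x": 0, "y": 0, "z": 2, "spin": 0, "fingers": 0.3},
    {"x": 0, "y": 0, "z": 4, "spin": 0, "fingers": 0.3},
    {"x": 0, "y": 0, "z": 4, "spin": 0, "fingers": 0.3},
  ],
)

```text
clock: 6.9
eef_pos: [0.6326, -0.2483, 0.0075]
tool_rot: [-0.025, 1.0, 0.0, -0.0]
ft_force: [-0.0, 0.1, -0.8]
grip_width: 0.0444
grasp_force: 61.7
```

Request:
jog_arm(
  motion=[
    {"x": 0, "y": 0, "z": 1.5, "spin": 0, "fingers": 0.3},
    {"x": 0, "y": 0, "z": 1.5, "spin": 0, "fingers": 0.3},
  ],
)

```text
clock: 7.15
eef_pos: [0.6327, -0.2483, 0.0061]
tool_rot: [-0.025, 1.0, 0.0, -0.0]
ft_force: [-0.6, 0.0, -0.9]
grip_width: 0.0443
grasp_force: 61.7
```

Request:
jog_arm(
  motion=[
    {"x": 0, "y": 0, "z": 1, "spin": 0, "fingers": 0.3},
    {"x": 0, "y": 0, "z": 1, "spin": 0, "fingers": 0.3},
  ],
)

```text
clock: 7.4
eef_pos: [0.6328, -0.2484, 0.0053]
tool_rot: [-0.025, 1.0, 0.0, -0.0]
ft_force: [-0.0, -0.1, -0.9]
grip_width: 0.0441
grasp_force: 61.7
```

Request:
jog_arm(
  motion=[
    {"x": 0, "y": 0, "z": 0.7, "spin": 0, "fingers": 0.3},
    {"x": 0, "y": 0, "z": 0.7, "spin": 0, "fingers": 0.3},
  ],
)

```text
clock: 7.65
eef_pos: [0.6329, -0.2484, 0.005]
tool_rot: [-0.025, 1.0, -0.0, 0.0]
ft_force: [-0.8, 0.4, 1.2]
grip_width: 0.044
grasp_force: 61.8
```

Request:
jog_arm(
  motion=[
    {"x": 0, "y": 0, "z": 0.7, "spin": 0, "fingers": 0.3},
    {"x": 0, "y": 0, "z": 0.7, "spin": 0, "fingers": 0.3},
  ],
)

```text
clock: 7.9
eef_pos: [0.6329, -0.2484, 0.0049]
tool_rot: [-0.025, 1.0, -0.0, 0.0]
ft_force: [-2.8, 1.2, 5.5]
grip_width: 0.0441
grasp_force: 62.3
```

Contact at 5.5 N, so the bearing is on the floor. I'll release to 62 mm and lift.

Request:
jog_arm(
  motion=[
    {"x": 0, "y": 0, "z": -0.4, "spin": 0, "fingers": -0.2},
    {"x": 0, "y": 0, "z": -0.4, "spin": 0, "fingers": -0.45},
    {"x": 0, "y": 0, "z": -0.4, "spin": 0, "fingers": -0.45},
    {"x": 0, "y": 0, "z": -20, "spin": 0, "fingers": -0.45},
    {"x": 0, "y": 0, "z": -60, "spin": 0, "fingers": -0.45},
    {"x": 0, "y": 0, "z": -110, "spin": 0, "fingers": -0.45},
    {"x": 0, "y": 0, "z": -130, "spin": 0, "fingers": -0.45},
    {"x": 0, "y": 0, "z": -130, "spin": 0, "fingers": -0.45},
  ],
)

```text
clock: 8.9
eef_pos: [0.6343, -0.249, 0.1364]
tool_rot: [-0.025, 1.0, -0.001, 0.002]
ft_force: [-0.1, 0.2, -0.4]
grip_width: 0.0618
grasp_force: 0.0
```

Run:
```python
from h import *
a=shot('wrist','w6.png'); blobs(a,'red',.017)
go(.440,-.214,.13,90)
```

```text
red px 254 180 P [ 0.6317 -0.2496  0.017 ] d mm 36.9 rect [ 632.6 -249.7] [35.6 36.5] 2.9
red px 223 270 P [ 0.7306 -0.2774  0.017 ] d mm 40.9 rect [ 731.6 -277.5] [39.5 40.3] 3.0
red px 280 264 P [ 0.7204 -0.218   0.017 ] d mm 38.6 rect [ 721.3 -217.9] [36.6 37.8] 3.0
at [ 0.6331 -0.2485  0.1342] yaw 92.9 w 0.0615 F [ 0.  -0.4  0. ] t 8.95 | jog [191.2  44.2   3.9] spin 2.9 j6 -0.42
```

The bearing is down in its bay at (0.632, −0.250). Next is the buffer hover.

Request:
jog_arm(
  motion=[
    {"x": 50, "y": 10, "z": 0, "spin": 3, "fingers": -0.4},
    {"x": 100, "y": 22, "z": 0, "spin": 3, "fingers": -0.4},
    {"x": 150, "y": 34, "z": 0, "spin": 3, "fingers": -0.4},
    {"x": 191, "y": 44, "z": 2, "spin": 3, "fingers": -0.4},
    {"x": 191, "y": 44, "z": 2, "spin": 3, "fingers": -0.4},
    {"x": 191, "y": 44, "z": 2, "spin": 3, "fingers": -0.4},
  ],
)

```text
clock: 9.7
eef_pos: [0.4399, -0.214, 0.1311]
tool_rot: [0.001, 1.0, 0.0, -0.0]
ft_force: [-0.1, -0.5, -0.5]
grip_width: 0.06
grasp_force: 0.0
```

Run:
```python
from h import *
c=shot('wrist','w7.png'); print(proj(c,[(.445,-.214,.003),(.445,-.214,.047)]))
go(.445,-.214,.02,90)
```

```text
[[254.4188909  186.48938949]
 [254.60577905 200.27400558]]
at [ 0.4406 -0.2143  0.1314] yaw 89.9 w 0.0597 F [0.7 0.9 0.4] t 9.75 | jog [ -4.4   0.3 111.4] spin -0.1 j6 -0.45
```

View pics/w7.png

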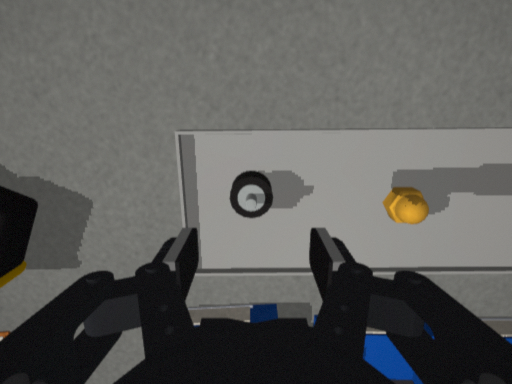

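The buffer's rubber top is centred at about (251.5,196.5), with the body spanning columns 231–272.

Run:
```python
from h import *
c=load('w7.png'); 
for uv,z in [((251.5,196.5),.029),((231,196),.029),((272,196),.029),((253,199),.031)]: print(ray(c,uv,z).round(4))
```

```text
[ 0.4473 -0.2167  0.029 ]
[ 0.4468 -0.2354  0.029 ]
[ 0.4468 -0.1981  0.029 ]
[ 0.449  -0.2154  0.031 ]
```

Request:
jog_arm(
  motion=[
    {"x": -7.5, "y": -2, "z": 50, "spin": 0, "fingers": -0.4},
    {"x": -7.5, "y": -2, "z": 90, "spin": 0, "fingers": -0.4},
    {"x": -7.5, "y": -2, "z": 115, "spin": 0, "fingers": -0.4},
    {"x": -7.5, "y": -2, "z": 124, "spin": 0, "fingers": -0.4},
    {"x": -7.5, "y": -2, "z": 124, "spin": 0, "fingers": -0.4},
    {"x": -7.5, "y": -2, "z": 124, "spin": 0, "fingers": -0.4},
    {"x": -7.5, "y": -2, "z": 124, "spin": 0, "fingers": -0.4},
  ],
)

```text
clock: 10.62
eef_pos: [0.4484, -0.2165, 0.0091]
tool_rot: [0.001, 1.0, -0.001, 0.001]
ft_force: [-0.1, -0.1, -0.1]
grip_width: 0.0599
grasp_force: 0.0
```

Request:
jog_arm(
  motion=[
    {"x": 0, "y": 0, "z": 0, "spin": 0, "fingers": 0.4},
    {"x": 0, "y": 0, "z": 0, "spin": 0, "fingers": 0.4},
    {"x": 0, "y": 0, "z": 0, "spin": 0, "fingers": 0.4},
    {"x": 0, "y": 0, "z": 0, "spin": 0, "fingers": 0.4},
  ],
)

```text
clock: 11.12
eef_pos: [0.448, -0.2165, 0.0091]
tool_rot: [0.001, 1.0, -0.0, 0.001]
ft_force: [-1.2, 0.4, 6.4]
grip_width: 0.0379
grasp_force: 59.7
```

Request:
jog_arm(
  motion=[
    {"x": 0, "y": 0, "z": -10, "spin": 0, "fingers": 0.4},
    {"x": 0, "y": 0, "z": -50, "spin": 0, "fingers": 0.4},
    {"x": -20, "y": 14, "z": -95, "spin": 0, "fingers": 0.4},
    {"x": -65, "y": 45, "z": -120, "spin": 0, "fingers": 0.4},
    {"x": -110, "y": 76, "z": -120, "spin": 0, "fingers": 0.4},
    {"x": -155, "y": 107, "z": -120, "spin": 0, "fingers": 0.4},
    {"x": -190, "y": 132, "z": -120, "spin": 0, "fingers": 0.4},
    {"x": -196, "y": 136, "z": -120, "spin": 0, "fingers": 0.4},
  ],
)

```text
clock: 12.12
eef_pos: [0.6453, -0.0782, 0.1276]
tool_rot: [-0.001, 1.0, 0.0, 0.0]
ft_force: [-1.2, -0.6, -1.7]
grip_width: 0.0378
grasp_force: 60.5
```

Run:
```python
from h import *
c=shot('wrist','w8.png')
go(.644,-.081,.02,90)
im=cv2.cvtColor(c['pixels'],cv2.COLOR_RGB2HSV)
```

```text
at [ 0.6448 -0.0787  0.1275] yaw 90.0 w 0.0379 F [ 0.5 -0.2 -0.4] t 12.18 | jog [  0.7  -2.3 107.5] spin 0.0 j6 -0.12
```

View pics/w8.png

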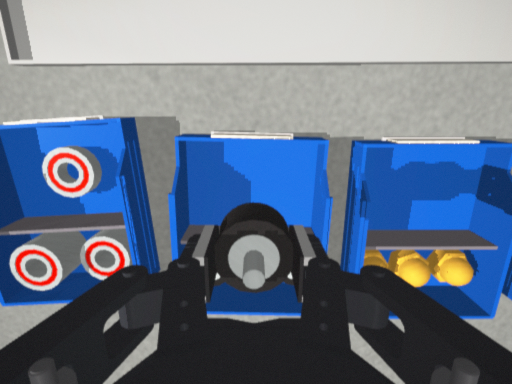

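The buffer is held upright, with its bin's front corners at (178,137) and (327,138). The bearing lies flat in its bay at (71,171).

```bash
cat >> h.py <<'E'
def bay(c,a,b):
    A=ray(c,a,.03)[:2];B=ray(c,b,.03)[:2]; w=B-A; n=np.array([w[1],-w[0]])/np.linalg.norm(w)
    print('W',np.linalg.norm(w).round(4),'bay',((A+B)/2+n*.047).round(4),'yaw',np.degrees(np.arctan2(n[1],n[0])).round(1))
E
python3 - <<'E'
from h import *
bay(load('w8.png'),(178,137),(327,138))
E
```

```text
W 0.1254 bay [ 0.6464 -0.0802] yaw -0.3
```

Request:
jog_arm(
  motion=[
    {"x": 0, "y": -1.5, "z": 45, "spin": 0, "fingers": 0.4},
    {"x": 0, "y": -1.5, "z": 80, "spin": 0, "fingers": 0.4},
    {"x": 0, "y": -1.5, "z": 105, "spin": 0, "fingers": 0.4},
    {"x": 0, "y": -1.5, "z": 113, "spin": 0, "fingers": 0.4},
    {"x": 0, "y": -1.5, "z": 115, "spin": 0, "fingers": 0.4},
    {"x": 0, "y": -1.5, "z": 115, "spin": 0, "fingers": 0.4},
    {"x": 0, "y": -1.5, "z": 115, "spin": 0, "fingers": 0.4},
    {"x": 0, "y": -1.5, "z": 115, "spin": 0, "fingers": 0.4},
  ],
)

```text
clock: 13.18
eef_pos: [0.6442, -0.082, 0.0139]
tool_rot: [0.001, 1.0, -0.0, 0.001]
ft_force: [0.3, -0.9, -1.3]
grip_width: 0.038
grasp_force: 60.4
```

Request:
jog_arm(
  motion=[
    {"x": 0, "y": 0, "z": 1, "spin": 0, "fingers": 0.4},
    {"x": 0, "y": 0, "z": 1, "spin": 0, "fingers": 0.4},
  ],
)

```text
clock: 13.42
eef_pos: [0.6436, -0.0819, 0.0119]
tool_rot: [0.001, 1.0, 0.0, -0.0]
ft_force: [-0.3, 1.1, -1.0]
grip_width: 0.0381
grasp_force: 60.4
```

Request:
jog_arm(
  motion=[
    {"x": 0, "y": 0, "z": 1, "spin": 0, "fingers": 0.4},
    {"x": 0, "y": 0, "z": 1.5, "spin": 0, "fingers": 0.4},
    {"x": 0, "y": 0, "z": 1.5, "spin": 0, "fingers": 0.4},
  ],
)

```text
clock: 13.8
eef_pos: [0.6435, -0.082, 0.0103]
tool_rot: [0.001, 1.0, 0.0, -0.0]
ft_force: [-1.2, -0.2, -1.0]
grip_width: 0.0381
grasp_force: 60.4
```

Request:
jog_arm(
  motion=[
    {"x": 0, "y": 0, "z": 1, "spin": 0, "fingers": 0.4},
    {"x": 0, "y": 0, "z": 1, "spin": 0, "fingers": 0.4},
  ],
)

```text
clock: 14.05
eef_pos: [0.6435, -0.082, 0.0094]
tool_rot: [0.001, 1.0, 0.0, -0.0]
ft_force: [-0.1, 0.1, -1.6]
grip_width: 0.038
grasp_force: 60.4
```

Request:
jog_arm(
  motion=[
    {"x": 0, "y": 0, "z": 0.8, "spin": 0, "fingers": 0.4},
    {"x": 0, "y": 0, "z": 0.8, "spin": 0, "fingers": 0.4},
  ],
)

```text
clock: 14.3
eef_pos: [0.6436, -0.082, 0.0092]
tool_rot: [0.001, 1.0, -0.0, 0.0]
ft_force: [-1.7, 0.0, 2.6]
grip_width: 0.0379
grasp_force: 60.7
```

Contact. I'll release and lift, then move to hover over the cap nut.

Request:
jog_arm(
  motion=[
    {"x": 0, "y": 0, "z": 0, "spin": 0, "fingers": -0.1},
    {"x": 0, "y": 0, "z": 0, "spin": 0, "fingers": -0.4},
    {"x": 0, "y": 0, "z": 0, "spin": 0, "fingers": -0.4},
    {"x": 0, "y": 0, "z": -20, "spin": 0, "fingers": -0.4},
    {"x": 0, "y": 0, "z": -65, "spin": 0, "fingers": -0.4},
    {"x": 5, "y": 0, "z": -115, "spin": 0, "fingers": -0.4},
    {"x": 50, "y": 3, "z": -120, "spin": 0, "fingers": -0.4},
    {"x": 50, "y": 3, "z": -120, "spin": 0, "fingers": -0.4},
  ],
)

```text
clock: 15.3
eef_pos: [0.5899, -0.0785, 0.1288]
tool_rot: [0.001, 1.0, 0.0, -0.002]
ft_force: [0.4, 0.2, -0.3]
grip_width: 0.0598
grasp_force: 0.0
```

Run:
```python
from h import *
c=shot('wrist','w9.png'); 
im=cv2.imread('pics/w9.png'); print(proj(c,(.6436,-.082,.029)))
go(.450,-.068,.115,90)
```

```text
[[250.85256258 244.31803263]]
at [ 0.5921 -0.0787  0.1289] yaw 89.9 w 0.0596 F [ 0.4 -0.2 -0.8] t 15.35 | jog [142.1  10.4  14. ] spin -0.1 j6 -0.13
```

Request:
jog_arm(
  motion=[
    {"x": 45, "y": 4, "z": 0, "spin": 0, "fingers": -0.4},
    {"x": 95, "y": 8, "z": 5, "spin": 0, "fingers": -0.4},
    {"x": 130, "y": 10, "z": 12, "spin": 0, "fingers": -0.4},
    {"x": 142, "y": 10, "z": 14, "spin": 0, "fingers": -0.4},
    {"x": 142, "y": 10, "z": 14, "spin": 0, "fingers": -0.4},
    {"x": 142, "y": 10, "z": 14, "spin": 0, "fingers": -0.4},
  ],
)

```text
clock: 16.1
eef_pos: [0.4539, -0.0689, 0.1152]
tool_rot: [0.001, 1.0, -0.0, 0.001]
ft_force: [0.5, 0.6, 0.6]
grip_width: 0.0597
grasp_force: 0.0
```

Run:
```python
from h import *
c=shot('wrist','w10.png'); blobs(c,'brass',.021,2); go(.458,-.068,.01,90)
w=cv2.imread('pics/w9.png'); n=cv2.imread('pics/w10.png')
n=n[150:250,200:320]
cv2.imwrite('pics/c10.png',np.hstack([cv2.resize(n,None,fx=4,fy=4,interpolation=cv2.INTER_CUBIC),cv2.resize(w[180:305,190:290],(320,400))]))
```

```text
brass px 256 196 P [ 0.4585 -0.0676  0.021 ] d mm 36.6 rect [459.9 -68. ] [32.6 35.6] 59.3
at [ 0.4537 -0.0688  0.1151] yaw 89.9 w 0.0596 F [ 0.8 -0.5 -0.4] t 16.15 | jog [ -4.    0.8 105.1] spin -0.1 j6 -0.15
```

View pics/c10.png

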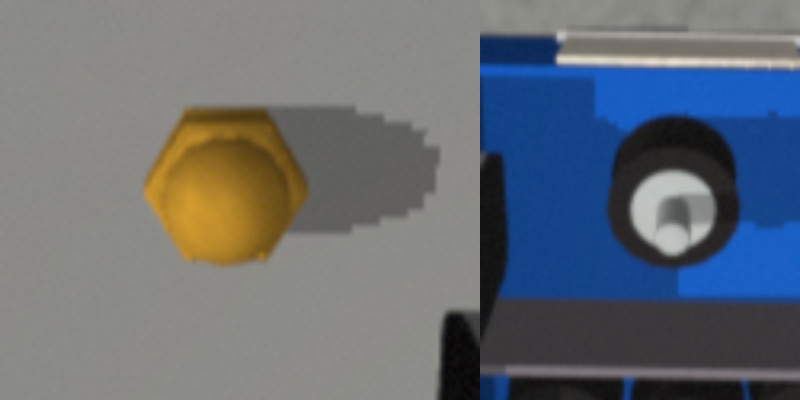

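The right panel shows the buffer standing upright in its bay. On the left, the cap nut has corners at crop (145,190) and (308,190), along world y, and flats at top and bottom. I therefore need to turn the tool 30° to take it across flats.

Run:
```python
from h import *
c=load('w10.png'); f=lambda u,v:ray(c,(200+u/4-.4,150+v/4-.4),.021)[:2]
L,R=f(145,190),f(308,190); d=L-R; y=np.degrees(np.arctan2(d[1],d[0])); print((L+R)/2,np.linalg.norm(d),y)
x,yy=(L+R)/2
go(x,yy,.006,y+30); go(x,yy,.006,y-30)
```

```text
[ 0.45970487 -0.06741456] 0.035850189745328866 -90.08439009291662
at [ 0.4537 -0.0688  0.1151] yaw 89.9 w 0.0596 F [ 0.8 -0.5 -0.4] t 16.15 | jog [ -5.7   1.4 109.1] spin -30.0 j6 -0.15
at [ 0.4537 -0.0688  0.1151] yaw 89.9 w 0.0596 F [ 0.8 -0.5 -0.4] t 16.15 | jog [ -5.7   1.4 109.1] spin 30.0 j6 -0.15
```

Request:
jog_arm(
  motion=[
    {"x": -5.7, "y": 1.4, "z": 20, "spin": 10, "fingers": -0.3},
    {"x": -5.7, "y": 1.4, "z": 45, "spin": 20, "fingers": -0.3},
    {"x": -5.7, "y": 1.4, "z": 65, "spin": 30, "fingers": -0.3},
    {"x": -5.7, "y": 1.4, "z": 90, "spin": 30, "fingers": -0.3},
    {"x": -5.7, "y": 1.4, "z": 107, "spin": 30, "fingers": -0.3},
    {"x": -5.7, "y": 1.4, "z": 109, "spin": 30, "fingers": -0.3},
    {"x": -5.7, "y": 1.4, "z": 109, "spin": 30, "fingers": -0.3},
    {"x": -5.7, "y": 1.4, "z": 109, "spin": 30, "fingers": -0.3},
  ],
)

```text
clock: 17.15
eef_pos: [0.4584, -0.0673, 0.0064]
tool_rot: [0.26, 0.966, 0.0, 0.001]
ft_force: [-0.1, -0.3, -0.3]
grip_width: 0.0556
grasp_force: 0.0
```

Run:
```python
from h import *
go(.4597,-.0674,.006,60)
```

```text
at [ 0.4584 -0.0673  0.0064] yaw 59.9 w 0.0556 F [-0.1 -0.3 -0.3] t 17.15 | jog [-1.1  0.6  0.4] spin -0.1 j6 0.38
```

Now I close, then look at the force and width before lifting.

Request:
jog_arm(
  motion=[
    {"x": -1, "y": 0.5, "z": 0, "spin": 0, "fingers": -0.3},
    {"x": -1, "y": 0.5, "z": 0, "spin": 0, "fingers": 0.6},
    {"x": -1, "y": 0.5, "z": 0, "spin": 0, "fingers": 0.6},
    {"x": -1, "y": 0.5, "z": 0, "spin": 0, "fingers": 0.6},
    {"x": -1, "y": 0.5, "z": 0, "spin": 0, "fingers": 0.6},
  ],
)

```text
clock: 17.77
eef_pos: [0.4592, -0.0672, 0.0064]
tool_rot: [0.26, 0.966, 0.0, 0.001]
ft_force: [-0.6, 1.3, 6.6]
grip_width: 0.0301
grasp_force: 60.0
```

Run:
```python
from h import *
go(.647,.079,.125,90)
```

```text
at [ 0.4592 -0.0672  0.0064] yaw 59.9 w 0.0301 F [-0.6  1.3  6.6] t 17.77 | jog [ -89.3  220.8 -118.3] spin -30.1 j6 0.38
```

Request:
jog_arm(
  motion=[
    {"x": 0, "y": 0, "z": -10, "spin": 0, "fingers": 0.6},
    {"x": 0, "y": 0, "z": -55, "spin": 0, "fingers": 0.6},
    {"x": -10, "y": 25, "z": -105, "spin": -5, "fingers": 0.6},
    {"x": -28, "y": 70, "z": -120, "spin": -13, "fingers": 0.6},
    {"x": -48, "y": 120, "z": -120, "spin": -21, "fingers": 0.6},
    {"x": -68, "y": 170, "z": -120, "spin": -30, "fingers": 0.6},
    {"x": -86, "y": 212, "z": -120, "spin": -30, "fingers": 0.6},
    {"x": -89, "y": 220, "z": -120, "spin": -30, "fingers": 0.6},
  ],
)

```text
clock: 18.77
eef_pos: [0.6472, 0.0804, 0.1247]
tool_rot: [-0.0, 1.0, 0.0, -0.0]
ft_force: [-1.2, -0.7, -1.9]
grip_width: 0.0303
grasp_force: 59.8
```

Run:
```python
from h import *
c=shot('wrist','w11.png'); go(.647,.079,.0085,90)
```

```text
at [0.6467 0.08   0.1247] yaw 90.0 w 0.0306 F [ 1.5  0.6 -1. ] t 18.82 | jog [ -0.4  -1.  116.2] spin -0.0 j6 0.12
```

View pics/w11.png

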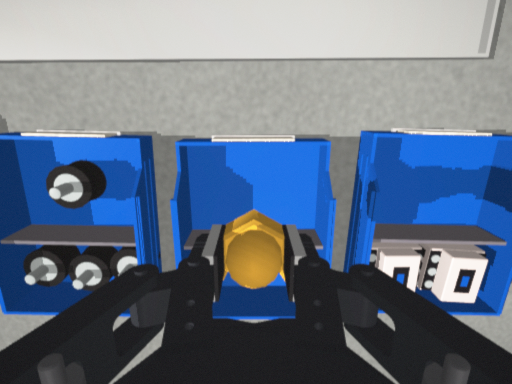

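The cap nut is held upright and across flats at (254,258), centred over its bay, whose corners are at (178,141) and (328,140). The buffer stands upright in its bay at (76,185). Lowering.

Request:
jog_arm(
  motion=[
    {"x": 0, "y": -0.5, "z": 45, "spin": 0, "fingers": 0.6},
    {"x": 0, "y": -0.5, "z": 80, "spin": 0, "fingers": 0.6},
    {"x": 0, "y": -0.5, "z": 105, "spin": 0, "fingers": 0.6},
    {"x": 0, "y": -0.5, "z": 113, "spin": 0, "fingers": 0.6},
    {"x": 0, "y": -0.5, "z": 116, "spin": 0, "fingers": 0.6},
    {"x": 0, "y": -0.5, "z": 116, "spin": 0, "fingers": 0.6},
    {"x": 0, "y": -0.5, "z": 116, "spin": 0, "fingers": 0.6},
    {"x": 0, "y": -0.5, "z": 116, "spin": 0, "fingers": 0.6},
  ],
)

```text
clock: 19.82
eef_pos: [0.6464, 0.078, 0.0106]
tool_rot: [0.001, 1.0, 0.0, 0.001]
ft_force: [-0.5, 0.2, -1.5]
grip_width: 0.0302
grasp_force: 59.8
```

Request:
jog_arm(
  motion=[
    {"x": 0, "y": 0, "z": 0, "spin": 0, "fingers": 0.6},
    {"x": 0, "y": 0, "z": 0, "spin": 0, "fingers": 0.6},
  ],
)

```text
clock: 20.08
eef_pos: [0.6459, 0.0779, 0.0098]
tool_rot: [0.001, 1.0, -0.0, 0.0]
ft_force: [-1.0, 0.2, -1.5]
grip_width: 0.0306
grasp_force: 59.8
```

Request:
jog_arm(
  motion=[
    {"x": 0, "y": 0, "z": 1, "spin": 0, "fingers": 0.6},
    {"x": 0, "y": 0, "z": 2, "spin": 0, "fingers": 0.6},
    {"x": 0, "y": 0, "z": 2.5, "spin": 0, "fingers": 0.6},
    {"x": 0, "y": 0, "z": 2.5, "spin": 0, "fingers": 0.6},
  ],
)

```text
clock: 20.58
eef_pos: [0.6458, 0.0779, 0.007]
tool_rot: [0.001, 1.0, -0.0, -0.0]
ft_force: [0.3, 0.8, -0.8]
grip_width: 0.0307
grasp_force: 59.8
```

Request:
jog_arm(
  motion=[
    {"x": 0, "y": 0, "z": 0.8, "spin": 0, "fingers": 0.6},
    {"x": 0, "y": 0, "z": 0.8, "spin": 0, "fingers": 0.6},
  ],
)

```text
clock: 20.82
eef_pos: [0.646, 0.0779, 0.0065]
tool_rot: [0.001, 1.0, 0.0, 0.0]
ft_force: [0.4, -0.3, -0.8]
grip_width: 0.03
grasp_force: 59.9
```

Request:
jog_arm(
  motion=[
    {"x": 0, "y": 0, "z": 0.6, "spin": 0, "fingers": 0.6},
    {"x": 0, "y": 0, "z": 0.6, "spin": 0, "fingers": 0.6},
  ],
)

```text
clock: 21.08
eef_pos: [0.646, 0.0779, 0.0065]
tool_rot: [0.001, 1.0, 0.0, 0.0]
ft_force: [-2.4, -0.4, 4.5]
grip_width: 0.0302
grasp_force: 60.5
```

Request:
jog_arm(
  motion=[
    {"x": 0, "y": 0, "z": 0, "spin": 0, "fingers": 0.1},
    {"x": 0, "y": 0, "z": 0, "spin": 0, "fingers": -0.25},
    {"x": 0, "y": 0, "z": 0, "spin": 0, "fingers": -0.25},
    {"x": 0, "y": 0, "z": -20, "spin": 0, "fingers": -0.25},
    {"x": 0, "y": 0, "z": -65, "spin": 0, "fingers": -0.25},
    {"x": 5, "y": 3, "z": -115, "spin": 0, "fingers": -0.25},
    {"x": 50, "y": 27, "z": -135, "spin": 0, "fingers": -0.5},
    {"x": 95, "y": 50, "z": -140, "spin": 0, "fingers": -0.6},
  ],
)

```text
clock: 22.08
eef_pos: [0.5516, 0.1288, 0.1479]
tool_rot: [0.002, 1.0, 0.001, 0.002]
ft_force: [0.0, -0.4, -1.1]
grip_width: 0.0685
grasp_force: 0.0
```

Request:
jog_arm(
  motion=[
    {"x": 50, "y": 25, "z": 0, "spin": 0, "fingers": -0.6},
    {"x": 95, "y": 50, "z": 0, "spin": 0, "fingers": -0.6},
    {"x": 115, "y": 60, "z": 0, "spin": 0, "fingers": -0.6},
    {"x": 115, "y": 60, "z": 0, "spin": 0, "fingers": -0.6},
    {"x": 115, "y": 60, "z": 0, "spin": 0, "fingers": -0.6},
  ],
)

```text
clock: 22.7
eef_pos: [0.4375, 0.1882, 0.146]
tool_rot: [0.001, 1.0, 0.0, 0.001]
ft_force: [0.9, -0.2, 1.1]
grip_width: 0.0682
grasp_force: 0.0
```

Run:
```python
from h import *
c=shot('wrist','w12.png'); blobs(c,'white',.047,2); go(.443,.188,.01,90)
p=proj(c,(.443,.188,.03))[0].astype(int); print(p)
n=cv2.imread('pics/w12.png')[p[1]-60:p[1]+60,p[0]-70:p[0]+70]; print(p[0]-70,p[1]-60)
cv2.imwrite('pics/c12.png',cv2.resize(n,None,fx=5,fy=5,interpolation=cv2.INTER_CUBIC))
```

```text
at [0.4376 0.188  0.1459] yaw 89.8 w 0.0682 F [-1.   0.1  0.8] t 22.75 | jog [ -5.3  -0.  135.9] spin -0.2 j6 0.41
[254 189]
184 129
```

View pics/c12.png

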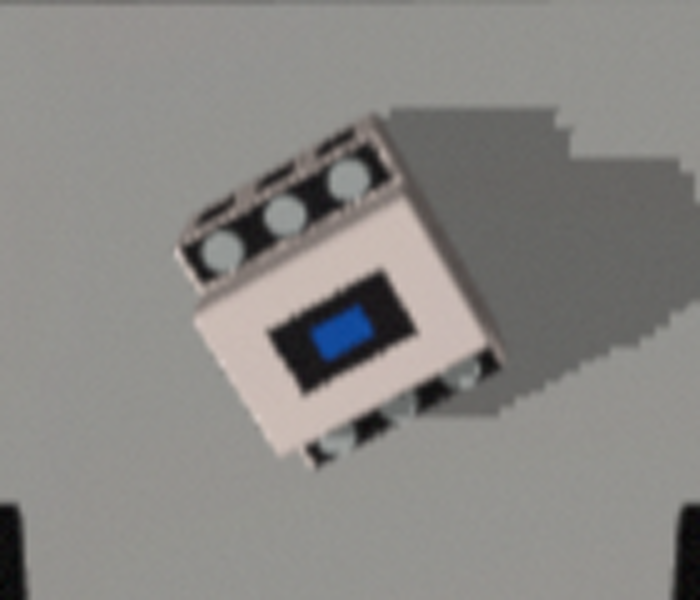

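The top face corners in the crop (5x, origin (184,129)) are (195,318), (407,192), (495,345) and (280,458). The terminals are on the two 45 mm sides, so I grip across the other, flat pair.

Run:
```python
from h import *
c=load('w12.png')
P=np.array([ray(c,(184+u/5-.4,129+v/5-.4),.047)[:2] for u,v in [(195,318),(407,192),(495,345),(280,458)]])
e=[np.linalg.norm(P[i]-P[i-1]).round(4) for i in range(4)]; m=P.mean(0); d=(P[1]-P[0])+(P[2]-P[3]); y=np.degrees(np.arctan2(d[1],d[0]))
print(e,m,y); go(*m,.008,y)
```

```text
[np.float64(0.0307), np.float64(0.044), np.float64(0.0323), np.float64(0.0446)] [0.44244592 0.18625991] 120.16200021785278
at [0.4376 0.188  0.1459] yaw 89.8 w 0.0682 F [-1.   0.1  0.8] t 22.75 | jog [ -4.7  -1.8 137.9] spin -30.3 j6 0.41
```

Request:
jog_arm(
  motion=[
    {"x": -5, "y": -2, "z": 20, "spin": -10, "fingers": -0.6},
    {"x": -5, "y": -2, "z": 40, "spin": -20, "fingers": -0.6},
    {"x": -5, "y": -2, "z": 60, "spin": -30, "fingers": -0.6},
    {"x": -5, "y": -2, "z": 80, "spin": -30, "fingers": -0.6},
    {"x": -5, "y": -2, "z": 115, "spin": -30, "fingers": -0.6},
    {"x": -5, "y": -2, "z": 134, "spin": -30, "fingers": -0.6},
    {"x": -5, "y": -2, "z": 137, "spin": -30, "fingers": -0.6},
    {"x": -5, "y": -2, "z": 137, "spin": -30, "fingers": -0.6},
  ],
)

```text
clock: 23.75
eef_pos: [0.442, 0.1861, 0.0089]
tool_rot: [-0.257, 0.966, -0.0, 0.0]
ft_force: [0.3, 0.2, 0.5]
grip_width: 0.0685
grasp_force: 0.0
```

Run:
```python
from h import *
go(.4424,.1863,.008,120.2)
```

```text
at [0.442  0.1861 0.0089] yaw 119.8 w 0.0685 F [0.3 0.2 0.5] t 23.75 | jog [-0.4  0.   0.9] spin -0.4 j6 -0.12
```

Request:
jog_arm(
  motion=[
    {"x": 0, "y": 0, "z": 0, "spin": 0, "fingers": 0.3},
    {"x": 0, "y": 0, "z": 0, "spin": 0, "fingers": 0.3},
    {"x": 0, "y": 0, "z": 0, "spin": 0, "fingers": 0.3},
    {"x": 0, "y": 0, "z": 0, "spin": 0, "fingers": 0.3},
    {"x": 0, "y": 0, "z": 0, "spin": 0, "fingers": 0.3},
  ],
)

```text
clock: 24.38
eef_pos: [0.4422, 0.1867, 0.0099]
tool_rot: [-0.258, 0.966, 0.0, 0.001]
ft_force: [0.7, 0.4, 5.7]
grip_width: 0.0442
grasp_force: 62.2
```

Run:
```python
from h import *
go(.642,.241,.13,90)
```

```text
at [0.4422 0.1867 0.0099] yaw 119.9 w 0.0442 F [0.7 0.4 5.7] t 24.38 | jog [-200.6  -52.6 -119.5] spin 29.9 j6 -0.12
```

Request:
jog_arm(
  motion=[
    {"x": 0, "y": 0, "z": -10, "spin": 0, "fingers": 0.3},
    {"x": 0, "y": 0, "z": -55, "spin": 0, "fingers": 0.3},
    {"x": -15, "y": -4, "z": -105, "spin": 5, "fingers": 0.3},
    {"x": -60, "y": -16, "z": -122, "spin": 13, "fingers": 0.3},
    {"x": -110, "y": -29, "z": -122, "spin": 21, "fingers": 0.3},
    {"x": -160, "y": -42, "z": -122, "spin": 30, "fingers": 0.3},
    {"x": -195, "y": -51, "z": -122, "spin": 30, "fingers": 0.3},
    {"x": -201, "y": -53, "z": -122, "spin": 30, "fingers": 0.3},
  ],
)

```text
clock: 25.38
eef_pos: [0.6427, 0.2407, 0.1292]
tool_rot: [0.001, 1.0, -0.0, -0.001]
ft_force: [-1.4, 0.2, -1.3]
grip_width: 0.0441
grasp_force: 61.8
```

Run:
```python
from h import *
c=shot('wrist','w13.png'); go(.642,.241,.012,90)
# front wall top edge corners by blue mask at rows 120..190
im=cv2.cvtColor(np.array(c['pixels']),cv2.COLOR_RGB2HSV); m=(im[...,0]>100)&(im[...,0]<130)&(im[...,1]>150)
for r in range(130,152,2):
    q=np.where(m[r])[0]; g=np.split(q,np.where(np.diff(q)>6)[0]+1); print(r,[(int(a[0]),int(a[-1])) for a in g if len(a)])
```

```text
at [0.6422 0.2405 0.1293] yaw 89.9 w 0.0446 F [ 0.9  0.1 -2. ] t 25.43 | jog [  0.    0.6 117.3] spin -0.1 j6 0.36
130 []
132 []
134 []
136 [(190, 215)]
138 [(183, 216), (301, 301)]
140 [(182, 253), (300, 329)]
142 [(182, 334)]
144 [(15, 25), (123, 152), (182, 334)]
146 [(1, 25), (110, 152), (182, 334)]
148 [(0, 153), (183, 334)]
150 [(0, 153), (183, 333)]
```

Run:
```python
from h import *
bay(load('w13.png'),(182,138),(333,141))
```

```text
W 0.1282 bay [0.6455 0.2422] yaw -1.2
```

Request:
jog_arm(
  motion=[
    {"x": -1, "y": 1, "z": 45, "spin": 0.5, "fingers": 0.3},
    {"x": -1, "y": 1, "z": 80, "spin": 0.5, "fingers": 0.3},
    {"x": -1, "y": 1, "z": 105, "spin": 0.5, "fingers": 0.3},
    {"x": -1, "y": 1, "z": 113, "spin": 0.5, "fingers": 0.3},
    {"x": -1, "y": 1, "z": 116, "spin": 0.5, "fingers": 0.3},
    {"x": -1, "y": 1, "z": 116, "spin": 0.5, "fingers": 0.3},
    {"x": -1, "y": 1, "z": 116, "spin": 0.5, "fingers": 0.3},
    {"x": -1, "y": 1, "z": 116, "spin": 0.5, "fingers": 0.3},
  ],
)

```text
clock: 26.42
eef_pos: [0.6433, 0.2417, 0.0158]
tool_rot: [0.005, 1.0, 0.0, 0.001]
ft_force: [-0.5, -0.2, -2.5]
grip_width: 0.0443
grasp_force: 61.8
```

Request:
jog_arm(
  motion=[
    {"x": 0, "y": 0, "z": 0, "spin": 0, "fingers": 0.3},
    {"x": 0, "y": 0, "z": 0, "spin": 0, "fingers": 0.3},
  ],
)

```text
clock: 26.68
eef_pos: [0.6428, 0.2415, 0.0149]
tool_rot: [0.005, 1.0, 0.0, 0.0]
ft_force: [-0.5, -0.1, -1.9]
grip_width: 0.0443
grasp_force: 61.8
```

Request:
jog_arm(
  motion=[
    {"x": 0, "y": 0, "z": 1.5, "spin": 0, "fingers": 0.3},
    {"x": 0, "y": 0, "z": 3, "spin": 0, "fingers": 0.3},
    {"x": 0, "y": 0, "z": 3.7, "spin": 0, "fingers": 0.3},
    {"x": 0, "y": 0, "z": 3.7, "spin": 0, "fingers": 0.3},
  ],
)

```text
clock: 27.18
eef_pos: [0.6427, 0.2415, 0.0109]
tool_rot: [0.005, 1.0, -0.0, -0.0]
ft_force: [-0.9, 0.1, -2.1]
grip_width: 0.0444
grasp_force: 61.8
```

Request:
jog_arm(
  motion=[
    {"x": 0, "y": 0, "z": 0.8, "spin": 0, "fingers": 0.3},
    {"x": 0, "y": 0, "z": 0.8, "spin": 0, "fingers": 0.3},
  ],
)

```text
clock: 27.42
eef_pos: [0.6427, 0.2415, 0.0102]
tool_rot: [0.005, 1.0, -0.0, -0.0]
ft_force: [-0.9, -0.4, -2.0]
grip_width: 0.0445
grasp_force: 61.8
```

Request:
jog_arm(
  motion=[
    {"x": 0, "y": 0, "z": 0.8, "spin": 0, "fingers": 0.3},
    {"x": 0, "y": 0, "z": 0.8, "spin": 0, "fingers": 0.3},
  ],
)

```text
clock: 27.68
eef_pos: [0.6429, 0.2415, 0.01]
tool_rot: [0.005, 1.0, 0.0, 0.0]
ft_force: [-1.6, -0.7, 1.7]
grip_width: 0.0446
grasp_force: 62.2
```

Contact (the force changed by +3.7 N). I'll release, lift and back off clear.

Request:
jog_arm(
  motion=[
    {"x": 0, "y": 0, "z": 0, "spin": 0, "fingers": 0.0},
    {"x": 0, "y": 0, "z": 0, "spin": 0, "fingers": -0.4},
    {"x": 0, "y": 0, "z": 0, "spin": 0, "fingers": -0.4},
    {"x": 0, "y": 0, "z": -20, "spin": 0, "fingers": -0.4},
    {"x": 0, "y": 0, "z": -65, "spin": 0, "fingers": -0.4},
    {"x": 5, "y": 0, "z": -120, "spin": 0, "fingers": -0.4},
    {"x": 50, "y": -30, "z": -170, "spin": 0, "fingers": -0.4},
    {"x": 95, "y": -60, "z": -210, "spin": 0, "fingers": -0.4},
  ],
)

```text
clock: 28.68
eef_pos: [0.5575, 0.1893, 0.2113]
tool_rot: [0.005, 1.0, 0.0, 0.001]
ft_force: [0.0, -0.1, 1.4]
grip_width: 0.0598
grasp_force: 0.0
```

Request:
jog_arm(
  motion=[
    {"x": 50, "y": -30, "z": -20, "spin": 0, "fingers": -0.4},
    {"x": 100, "y": -60, "z": -40, "spin": 0, "fingers": -0.4},
    {"x": 140, "y": -80, "z": -40, "spin": 0, "fingers": -0.4},
    {"x": 140, "y": -80, "z": -40, "spin": 0, "fingers": -0.4},
    {"x": 140, "y": -80, "z": -40, "spin": 0, "fingers": -0.4},
  ],
)

```text
clock: 29.3
eef_pos: [0.4177, 0.1112, 0.2503]
tool_rot: [0.005, 1.0, 0.0, 0.001]
ft_force: [-0.6, 0.6, -0.3]
grip_width: 0.06
grasp_force: 0.0
```

Run:
```python
from h import *
w=shot('wrist','w14.png'); t=shot('top','t14.png'); s=shot('side','s14.png'); go(.5,.1,.2)
a=cv2.imread('pics/t14.png')[80:215,160:365]; b=cv2.imread('pics/s14.png')[115:275,170:420]
cv2.imwrite('pics/c14.png',np.hstack([cv2.resize(a,(400,264),interpolation=cv2.INTER_CUBIC),cv2.resize(b,(400,264),interpolation=cv2.INTER_CUBIC)]).astype(np.uint8))
f=np.vstack([cv2.imread('pics/c14.png'),cv2.resize(np.hstack([cv2.imread('pics/w14.png')[90:],cv2.imread('pics/t14.png')[90:]]),(800,230))]); cv2.imwrite('pics/c15.png',f)
```

```text
at [0.4179 0.1114 0.2496] yaw 89.4 w 0.0601 F [-0.2 -0.3 -0.2] t 29.45 | jog [-82.2 -10.6  49.6] spin 0 j6 0.27
```

View pics/c15.png

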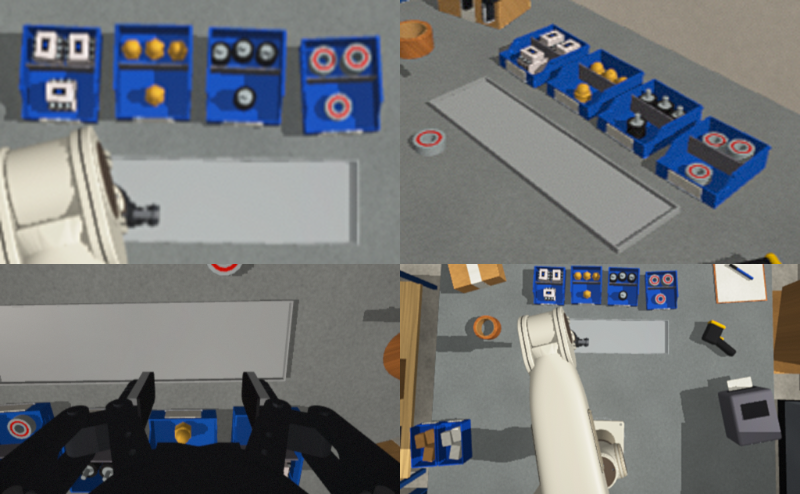

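The views show all four parts upright in their own front bays and an empty tray. In the upper-left panel they are contactor (61,93), cap nut (154,95), buffer (243,97) and bearing (337,105). The tape roll and scanner have not moved.

```bash
python3 -c "
from workcell import bot
print(bot.job_done())"
```

```text
the job is handed in; nothing more can be done
None
```

All four returned parts are set down upright in the front bays of their own bins, the tape roll and scanner were left alone, and the job was handed in at about 29 s; the hand-in call gave no verdict.

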